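# Shut down the vacuum filtration station

### The job

The filtration is finished, so shut the station down in the safe order: first close the vacuum line valve by turning its lever a full quarter turn clockwise, across its pipe; then flip the pump's toggle handle over to off, leaning away from the robot; then unscrew the winged vent cap of the trap jar anticlockwise as far as it goes. Only then slide the filter plate along the manifold's track, without lifting it, until it is fully home against the end stop. Leave the tube rack, tip box and reagent jar where they are.

Things in the scene. Friction and masses are not known exactly. Their poses are not given: they have to be found in the camera images.
- manifold: Vacuum manifold, fixed: grey plastic deck 114 (x) x 250 (y) x 40 mm high, origin at the centre of its underside, yaw varies. A straight track runs along its own y: deck top at z = 40 mm, low steel side rails 11 mm high at x = +-48.5 mm (89 mm between them), steel end stop 18 mm high across the +y end with its inner face at y = +117 mm. The -y end is open.
- plate: White 24-well filter plate, 85 (x) x 127 (y) x 28 mm high, about 0.25 kg, loose on the manifold's deck between the rails, axes as the manifold's. Origin at the centre of its underside. It starts near the open -y end; when home against the end stop its origin is at y = +53.5 mm in the manifold's frame.
- valve: Vacuum line valve, fixed: brass ball valve on a 110 x 120 x 8 mm steel plate, origin at the centre of the plate's underside, yaw varies. Its brass pipe runs along its own x at y = -30 mm (pipe fittings up to z = 68 mm). It may stand at any of the three places of the far row.
- valve_pivot (a point): Point on the valve lever's vertical axis (valve frame x = 0, y = -30 mm) at mid-height of the lever, z = 87 mm.
- valve_tip (a point): Free end of the valve's black lever, at mid-height; the lever is a straight bar 14 mm thick and 22 mm high (z = 76 to 98 mm), 95 mm from pivot to tip.
- valve_lever (a joint): Valve lever angle: about 1.57 = open, lever in line with the pipe, pointing along the valve's own -x towards the robot; 0 = closed stop, lever across the pipe pointing along the valve's own +y. Closing is clockwise from above. Starts open or nearly so and stays where it is left.
- switch: Pump isolator, fixed: grey box 100 x 100 x 45 mm high, origin at the centre of its underside, yaw varies, with two steel ears (to z = 65 mm, 40 mm long in x, 32 mm apart in y). The toggle's hinge line is along its own y through x = 0, z = 55 mm. It may stand at any of the three places of the far row.
- toggle_tip (a point): Top end of the toggle handle, 85 mm from its hinge line. Handle: steel stem 14 mm thick with a black round grip 20 mm thick on the outer 45 mm.
- toggle (a joint): Toggle angle: 1.1 = on stop (leaning 0.55 rad from upright along the switch's own -x, towards the robot), 0 = off stop (leaning 0.55 rad along its own +x, away from the robot). It falls over centre to the nearer stop by itself; push of about 1.5 N.
- trap: Waste trap, fixed: glass jar of 86 mm diameter on a 100 x 100 x 8 mm steel plate, origin at the centre of the plate's underside, yaw varies. It may stand at any of the three places of the far row.
- cap_axis (a point): Point on the vent cap's vertical axis, at mid-height of its wing bar, z = 153 mm.
- wing_near (a point): End of one wing of the vent cap, at mid-height. Cap: white disc of 72 mm diameter, top at z = 140 mm, crossed by an upright bar 90 mm long, 14 mm thick, 26 mm high (z = 140 to 166 mm); this wing is the one that starts towards the robot.
- vent_cap (a joint): Vent cap angle: 0 = screwed tight, wing bar along the trap's own x (wing_near on its -x side); grows anticlockwise from above up to the stop at 1.9 = fully unscrewed (the cap is captive, it does not come off or rise). Starts between 0 and 0.35, stiff (about 0.15 N m), stays where it is left.
- tube_rack: Bystander: wooden rack of ten glass tubes, 150 (x) x 60 (y) x 83 mm high, origin at the centre of its underside. Leave alone.
- tip_box: Bystander: pipette tip box, 120 (x) x 85 (y) x 55 mm high, origin at the centre of its underside. Leave alone.
- reagent_jar: Bystander: jar of 60 mm diameter, 90 mm high, origin at the centre of its underside. Leave alone.

How it is judged:
By the outcome, as a careful person would: the job done as asked, in the order asked, and still so for the second after the job is handed in, with the robot touching nothing.
It also fails if it takes over 67 s, if anything falls off the work surface, if the arm or the gripper's body presses on something with over 40 N, if the wrist force passes 120 N, or if a joint passes its speed limit or range.

### The arm

A 6-joint arm with a two-finger parallel gripper is mounted at the origin on the work surface. World frame = base frame: x ahead of the robot, y to its left, z up, the work surface at z = 0. Lengths are in m, angles in rad, forces in N, time in s.
With the tool pointing down it reaches from about 0.35 to 0.775 m from the base axis. Payload 7.3 kg.
Tool frame: the origin (TCP) lies on the front face of the gripper's body, between the roots of the fingers; the fingertips stand ahead of it and the grasp point (between the pads) lies 47 mm ahead of it (finger_overhang is the z of the fingertips in the tool frame, in m); z points along the fingers, y is the line along which they close (so a half turn about z gives the same grasp; the last joint's range is limited). The gripper opens to 92 mm and grips with 3 to 60 N. Pads are 19 mm wide; open, the fingers measure 130 mm over their backs; the gripper's body (75 mm by 190 mm) begins 47 mm behind the grasp point.
Start: joints at [1.187, 0.342, 1.524, -0, 1.275, -0.146], TCP at [0.124, 0.51, 0.292] pointing down, gripper open.
Joint ranges: [-2.53, 2.53], [-0.77, 2.02], [0.04, 2.7], [-1, 4.14], [0.28, 2.66], [-3.11, 3.11]. Speed limits (rad/s): [2.57, 2.57, 3.14, 3.14, 3.14, 3.14].

### API

Orientations are given as [roll, pitch, yaw] about the fixed x, y, z axes, in that order (R = Rz(yaw) Ry(pitch) Rx(roll)).
In Python, from cell import * gives the robot as it stands. The module is installed in compiled form; this text tells all that it offers.
- The arm moves only by the tool arm_command, never from a script. Its argument "series" is a list of rows, each an object of numbers: "x", "y", "z": the shift along the tool's x, y, z in mm; "rx", "ry", "rz": the turn, a rotation vector about the tool's x, y, z in degrees. A call has 1 to 20 rows; each row is the pose to reach, as a shift and turn from the pose commanded when the call began, along the tool's axes at that moment; what a row does not reach only later rows make up. A row lasts 1/10 s, in which the tool goes at most 50 mm and 8.59 degrees, less where a joint would pass 70% of its speed; a pose out of reach is approached as far as the arm can. A call with a gripper value outside its range is refused whole. "hand" is the finger opening in mm, from 0 to 91.8, set as the call begins (left out, the last holds). The fingers move at their own pace and stop on an object; "squeeze" is the grip in N (left out, the last holds). Time passes only in rows, so rows that repeat a pose let the fingers close. It gives the time, the measured TCP pose, the force, the opening and the grip force at its end, in the units of the state.
- observe(): the state, without advancing time (a new reading comes with each control period).
- read_camera(name): name is "scene" or "top" or "wrist"; returns a dict with "pixels" (400x640x3 uint8, blue, green, red), "K" (3x3 intrinsics, pixels), "rvec" (rotation vector, rad) and "tvec" (3), from world to camera coordinates, as OpenCV has them. Camera axes: x right, y down, z forward; pixel columns grow to the right and rows downward; lengths in m; the calibration is good to about 2 mm. The wrist camera is an equidistant fisheye: a pixel r from the principal point sees the ray r / f radians off the axis. A picture is of the moment at which its call begins. There is no depth.
- hand_in(): hands the job in; it is judged then, once.
Trained networks look in a picture, given as the dict that the camera call returned (one of the last four; its "shot" number tells which), for a name from the list of things; names that differ only in an ending like _2 or _b are one class to them, and where a whole thing is asked for, a point or a joint stands for the part that bears it (a point fixed in the world has none). Each returns a list of dicts, best first, with "confidence" (0 to 1); they miss things now and then, are a little off and sometimes report something else, mostly with a low value. They report only what shows in the picture. A call takes as long as a camera call.
- boxes_of(picture, query): "point" ([x, y, z] in m, in world coordinates, good to about 4 mm: the middle of the surface that is visible of it).
- trace(picture, query): "pixels" (400x640 bool, what is visible of it).
- mark_of(picture, query): "point" ([x, y, z] in m, in world coordinates, good to about 4 mm: a listed point, or the origin of a listed thing).
The state is a dict: "time": time; "qpos": joint angles; "qvel": joint speeds; "joint_efforts": joint torques, N m; "tool_pos": TCP position; "tool_rot": TCP orientation; "contact_force": force on the tool from outside, world axes, zero at the start; "torque": the same for the moment, N m; "opening": finger opening in m; "grip_force": force on a finger pad.
Only numpy, scipy, OpenCV 4.12 (cv2) and the standard library are available. Lean on these libraries where they do the work, as an engineer would, in place of code of your own. Each camera call takes 0.05 s, during which the arm holds its last target. There are 200 camera calls.

## Working session

There is one attempt and no reset: what is moved stays moved. The work goes in short steps, Python scripts to look and compute and a tool call to move; the robot and the scene stay as the last step left them, time stands still between calls to the robot, and variables do not carry over. Pictures are saved under pics/ and viewed, at most 10 in all, crops included, and the job is handed in when it is done.

Besides the shell and the picture viewer there is one more tool, called after "Request:" as name(argument=value, ...) on one line, values as JSON. arm_command: Moves the arm, as the interface text tells. Its arguments: {"type":"object","properties":{"series":{"type":"array"},"hand":{"type":"number"},"squeeze":{"type":"number"}},"required":["series"]}

```bash
mkdir -p pics; ls
python3 - <<'E'
from cell import *
import cv2,numpy as np
s=observe(); print({k:np.round(v,3) for k,v in s.items()})
ps={}
for c in ["scene","top"]:
    p=read_camera(c); cv2.imwrite(f"pics/{c}0.png",p["pixels"])
    for n in ["manifold","plate","valve","valve_pivot","valve_tip","switch","toggle_tip","trap","cap_axis","wing_near","tube_rack","tip_box","reagent_jar"]:
        print(c,n,[(np.round(d["point"],3).tolist(),round(d["confidence"],2)) for d in mark_of(p,n)[:2]])
print(observe()["time"])
E
```

```text
pics
{'time': np.float64(0.0), 'qpos': array([ 1.187,  0.343,  1.525,  0.   ,  1.275, -0.146]), 'qvel': array([-0.   ,  0.   ,  0.   ,  0.001, -0.001,  0.001]), 'joint_efforts': array([ -0.   , -43.124, -24.422,   0.072,   0.056,  -0.   ]), 'tool_pos': array([0.124, 0.51 , 0.292]), 'tool_rot': array([-3.14 , -0.   ,  2.904]), 'contact_force': array([-0.872, -0.006,  0.063]), 'torque': array([-0.013, -0.033, -0.007]), 'grip_force': np.float64(0.0), 'opening': np.float64(0.092)}
scene manifold [([0.462, 0.036, 0.002], 0.89)]
scene plate [([0.454, -0.017, 0.041], 0.64)]
scene valve [([0.644, -0.238, -0.001], 0.93), ([0.451, -0.017, 0.042], 0.62)]
scene valve_pivot [([0.642, -0.265, 0.087], 0.56), ([0.552, -0.261, 0.087], 0.31)]
scene valve_tip [([0.552, -0.261, 0.088], 0.57)]
scene switch [([0.65, 0.207, 0.006], 0.84)]
scene toggle_tip [([0.606, 0.195, 0.13], 0.68)]
scene trap [([0.638, -0.012, -0.001], 0.86)]
scene cap_axis [([0.638, -0.016, 0.155], 0.66), ([0.553, -0.26, 0.089], 0.32)]
scene wing_near [([0.591, -0.015, 0.152], 0.94), ([0.594, -0.404, -0.003], 0.67)]
scene tube_rack [([0.4, 0.316, -0.004], 0.74)]
scene tip_box [([0.432, -0.353, -0.001], 0.96)]
scene reagent_jar [([0.592, -0.399, -0.001], 0.98), ([0.462, 0.036, -0.002], 0.52)]
top manifold [([0.464, 0.032, 0.0], 0.8), ([0.605, 0.192, 0.131], 0.2)]
top plate [([0.451, -0.012, 0.041], 0.81)]
top valve [([0.646, -0.24, 0.001], 0.6)]
top valve_pivot [([0.643, -0.265, 0.084], 0.71)]
top valve_tip [([0.551, -0.267, 0.083], 0.81)]
top switch [([0.646, 0.201, -0.003], 0.92), ([0.463, 0.032, -0.003], 0.18)]
top toggle_tip [([0.606, 0.196, 0.132], 0.51)]
top trap [([0.634, -0.012, 0.002], 0.6)]
top cap_axis [([0.641, -0.014, 0.152], 0.57)]
top wing_near [([0.595, -0.012, 0.154], 0.71)]
top tube_rack [([0.4, 0.308, 0.0], 0.83)]
top tip_box [([0.429, -0.352, 0.002], 0.68)]
top reagent_jar [([0.584, -0.404, -0.004], 0.66), ([0.645, 0.2, -0.002], 0.44)]
1.4
```

View pictures.

View pics/top0.png

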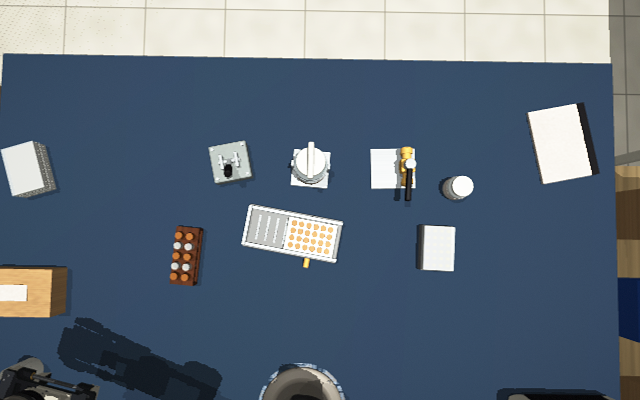

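View pics/scene0.png

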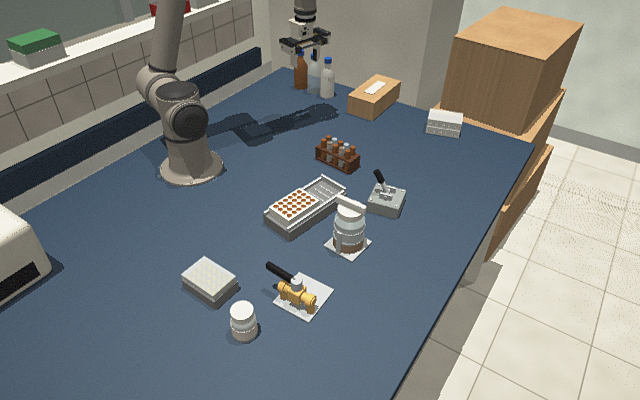

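The top view shows the switch at px (231,162), the trap at (311,165) and the valve at (401,168) with its lever pointing towards the robot (tip at 408,200). The plate is at the right (-y) end of the manifold (292,233). This matches the networks' output. Next I'll measure the yaws.

```bash
cat > h.py <<'E'
from cell import *
import cv2,numpy as np
def plane(p,uv,z):
    R=cv2.Rodrigues(np.array(p["rvec"]))[0]; t=np.array(p["tvec"]).ravel()
    d=(np.linalg.inv(p["K"])@np.c_[uv,np.ones(len(uv))].T); c=-R.T@t; d=R.T@d
    return (c[:,None]+d*((z-c[2])/d[2])).T
def rect(p,n,z):
    m=trace(p,n)
    if not m: return None
    v,u=np.nonzero(m[0]["pixels"]); w=plane(p,np.c_[u,v],z)[:,:2]
    r=cv2.minAreaRect((w*1000).astype(np.float32)); return np.round(r[0]),np.round(r[1]),round(r[2],1),round(m[0]["confidence"],2)
def st():
    s=observe(); return {k:np.round(s[k],3).tolist() for k in ("time","tool_pos","tool_rot","contact_force","torque","opening","grip_force","qpos")}
E
python3 - <<'E'
from h import *
import cell
print(getattr(cell,"finger_overhang",None),[a for a in dir(cell) if a[0]!='_'])
p=read_camera("top")
for n,z in [("manifold",.045),("plate",.068),("valve_tip",.098),("switch",.045),("wing_near",.15),("trap",.1),("toggle_tip",.13)]: print(n,rect(p,n,z))
E
```

```text
0.0655 ['IKError', 'boxes_of', 'finger_overhang', 'hand_in', 'mark_of', 'observe', 'read_camera', 'trace']
manifold (array([451.,  32.]), array([252., 135.]), 80.1, 0.85)
plate (array([452., -18.]), array([127.,  87.]), 80.7, 0.62)
valve_tip (array([ 603., -266.]), array([102.,  28.]), 0.2, 0.88)
switch (array([646., 197.]), array([105., 104.]), 12.4, 0.84)
wing_near (array([637., -16.]), array([69., 73.]), 46.1, 0.77)
trap (array([637., -15.]), array([ 95., 116.]), 85.1, 0.64)
toggle_tip (array([ 431., -326.]), array([ 89., 113.]), 88.1, 0.16)
```

Request:
arm_command(series=[{"x": -400, "y": 220, "rz": 40}, {"x": -400, "y": 220, "rz": 40}, {"x": -400, "y": 220, "rz": 40}, {"x": -400, "y": 220, "rz": 40}, {"x": -400, "y": 220, "rz": 40}, {"x": -400, "y": 220, "rz": 40}, {"x": -400, "y": 220, "rz": 80}, {"x": -400, "y": 220, "rz": 80}, {"x": -400, "y": 220, "rz": 80}, {"x": -400, "y": 220, "rz": 80}, {"x": -400, "y": 220, "rz": 80}, {"x": -400, "y": 220, "rz": 80}], hand=0, squeeze=20)

```text
invalid input
```

Request:
arm_command(series=[{"x": -400, "y": 220, "z": 0, "rx": 0, "ry": 0, "rz": 40}, {"x": -400, "y": 220, "z": 0, "rx": 0, "ry": 0, "rz": 40}, {"x": -400, "y": 220, "z": 0, "rx": 0, "ry": 0, "rz": 40}, {"x": -400, "y": 220, "z": 0, "rx": 0, "ry": 0, "rz": 40}, {"x": -400, "y": 220, "z": 0, "rx": 0, "ry": 0, "rz": 40}, {"x": -400, "y": 220, "z": 0, "rx": 0, "ry": 0, "rz": 80}, {"x": -400, "y": 220, "z": 0, "rx": 0, "ry": 0, "rz": 80}, {"x": -400, "y": 220, "z": 0, "rx": 0, "ry": 0, "rz": 80}, {"x": -400, "y": 220, "z": 0, "rx": 0, "ry": 0, "rz": 80}, {"x": -400, "y": 220, "z": 0, "rx": 0, "ry": 0, "rz": 80}, {"x": -400, "y": 220, "z": 0, "rx": 0, "ry": 0, "rz": 80}], hand=0)

```text
time: 2.9
tool_pos: [0.5575, 0.6167, 0.2726]
tool_rot: [-3.13, 0.013, 1.499]
contact_force: [0.6, 0.5, -3.8]
opening: 0.0086
grip_force: 0.0
```

Request:
arm_command(series=[{"x": -620, "y": -16, "z": -20, "rz": 86}, {"x": -620, "y": -16, "z": -20, "rz": 86}, {"x": -620, "y": -16, "z": -20, "rz": 86}, {"x": -620, "y": -16, "z": -20, "rz": 86}, {"x": -620, "y": -16, "z": -20, "rz": 86}, {"x": -620, "y": -16, "z": -20, "rz": 86}, {"x": -620, "y": -16, "z": -20, "rz": 86}, {"x": -620, "y": -16, "z": -20, "rz": 86}, {"x": -620, "y": -16, "z": -20, "rz": 86}, {"x": -620, "y": -16, "z": -20, "rz": 86}, {"x": -620, "y": -16, "z": -20, "rz": 86}, {"x": -620, "y": -16, "z": -20, "rz": 86}, {"x": -620, "y": -16, "z": -20, "rz": 86}, {"x": -620, "y": -16, "z": -20, "rz": 86}])

```text
invalid input
```

```bash
python3 -c "
from h import *
print(st())"
```

```text
{'time': 2.9, 'tool_pos': [0.558, 0.617, 0.273], 'tool_rot': [-3.13, 0.013, 1.499], 'contact_force': [0.61, 0.474, -3.752], 'torque': [-0.045, -0.064, -0.001], 'opening': 0.009, 'grip_force': 0.0, 'qpos': [0.744, 1.149, 0.049, -0.0, 1.961, 0.816]}
```

```bash
cat >> h.py <<'E'
from scipy.spatial.transform import Rotation as Ro
def go(*ts):
    """shifts (mm, deg, tool axes) from the present pose to world targets (x,y,z mm, yaw deg), tool down"""
    s=observe(); R=Ro.from_euler("xyz",s["tool_rot"]); p=np.array(s["tool_pos"])*1000
    for t in ts:
        print(t,np.round(R.inv().apply(np.array(t[:3])-p)),np.round((R.inv()*Ro.from_euler("xyz",[180,0,t[3]],degrees=True)).as_rotvec(degrees=True),1))
E
python3 -c "
from h import *
go((480,0,300,0),(480,-250,300,0))"
```

```text
(480, 0, 300, 0) [-621.  -33.  -19.] [-0.   1.1 85.9]
(480, -250, 300, 0) [-870.  -15.  -16.] [-0.   1.1 85.9]
```

Request:
arm_command(series=[{"x": -621, "y": -33, "z": -19, "rx": 0, "ry": 1.1, "rz": 85.9}, {"x": -621, "y": -33, "z": -19, "rx": 0, "ry": 1.1, "rz": 85.9}, {"x": -621, "y": -33, "z": -19, "rx": 0, "ry": 1.1, "rz": 85.9}, {"x": -621, "y": -33, "z": -19, "rx": 0, "ry": 1.1, "rz": 85.9}, {"x": -621, "y": -33, "z": -19, "rx": 0, "ry": 1.1, "rz": 85.9}, {"x": -621, "y": -33, "z": -19, "rx": 0, "ry": 1.1, "rz": 85.9}, {"x": -621, "y": -33, "z": -19, "rx": 0, "ry": 1.1, "rz": 85.9}, {"x": -621, "y": -33, "z": -19, "rx": 0, "ry": 1.1, "rz": 85.9}, {"x": -621, "y": -33, "z": -19, "rx": 0, "ry": 1.1, "rz": 85.9}, {"x": -621, "y": -33, "z": -19, "rx": 0, "ry": 1.1, "rz": 85.9}, {"x": -621, "y": -33, "z": -19, "rx": 0, "ry": 1.1, "rz": 85.9}, {"x": -621, "y": -33, "z": -19, "rx": 0, "ry": 1.1, "rz": 85.9}, {"x": -621, "y": -33, "z": -19, "rx": 0, "ry": 1.1, "rz": 85.9}, {"x": -871, "y": -15, "z": -16, "rx": 0, "ry": 1.1, "rz": 85.9}, {"x": -871, "y": -15, "z": -16, "rx": 0, "ry": 1.1, "rz": 85.9}, {"x": -871, "y": -15, "z": -16, "rx": 0, "ry": 1.1, "rz": 85.9}, {"x": -871, "y": -15, "z": -16, "rx": 0, "ry": 1.1, "rz": 85.9}, {"x": -871, "y": -15, "z": -16, "rx": 0, "ry": 1.1, "rz": 85.9}, {"x": -871, "y": -15, "z": -16, "rx": 0, "ry": 1.1, "rz": 85.9}], hand=0)

```text
time: 4.8
tool_pos: [0.4852, -0.2518, 0.2964]
tool_rot: [-3.123, -0.02, 0.005]
contact_force: [0.8, 0.6, 0.6]
opening: 0.0003
grip_force: 0.0
```

```bash
python3 -c "
from h import *
print(st())
go((575,-310,145,0))"
```

```text
{'time': 4.8, 'tool_pos': [0.485, -0.252, 0.296], 'tool_rot': [-3.123, -0.02, 0.005], 'contact_force': [0.813, 0.553, 0.562], 'torque': [-0.043, 0.242, -0.032], 'opening': 0.0, 'grip_force': 0.0, 'qpos': [-0.631, 0.375, 1.463, 0.027, 1.299, 0.927]}
(575, -310, 145, 0) [ 86.  61. 152.] [-1.  -1.1  0.3]
```

Request:
arm_command(series=[{"x": 90, "y": 59, "z": 50, "rx": -1, "ry": -1.1, "rz": 0.3}, {"x": 90, "y": 59, "z": 50, "rx": -1, "ry": -1.1, "rz": 0.3}, {"x": 90, "y": 59, "z": 50, "rx": -1, "ry": -1.1, "rz": 0.3}, {"x": 90, "y": 59, "z": 100, "rx": -1, "ry": -1.1, "rz": 0.3}, {"x": 90, "y": 59, "z": 100, "rx": -1, "ry": -1.1, "rz": 0.3}, {"x": 90, "y": 59, "z": 100, "rx": -1, "ry": -1.1, "rz": 0.3}, {"x": 90, "y": 59, "z": 100, "rx": -1, "ry": -1.1, "rz": 0.3}], hand=0)

```text
time: 5.5
tool_pos: [0.5788, -0.3045, 0.2]
tool_rot: [3.142, -0.003, 0.003]
contact_force: [0.4, 0.3, 0.6]
opening: 0.0005
grip_force: 0.0
```

```bash
python3 -c "
from h import *
print(st())
go((577,-306,146,0),(577,-288,146,0),(572,-257,146,0),(589,-221,146,0),(626,-200,146,0))"
```

```text
{'time': 5.5, 'tool_pos': [0.579, -0.305, 0.2], 'tool_rot': [3.142, -0.003, 0.003], 'contact_force': [0.406, 0.301, 0.586], 'torque': [-0.058, 0.118, -0.009], 'opening': 0.0, 'grip_force': 0.0, 'qpos': [-0.602, 0.653, 1.264, 0.002, 1.222, 0.965]}
(577, -306, 146, 0) [-2.  1. 54.] [ 0.  -0.2  0.2]
(577, -288, 146, 0) [ -2. -17.  54.] [ 0.  -0.2  0.2]
(572, -257, 146, 0) [ -7. -48.  54.] [ 0.  -0.2  0.2]
(589, -221, 146, 0) [ 10. -84.  54.] [ 0.  -0.2  0.2]
(626, -200, 146, 0) [  47. -104.   54.] [ 0.  -0.2  0.2]
```

Request:
arm_command(series=[{"x": -2, "y": 1, "z": 30, "rx": 0, "ry": 0, "rz": 0}, {"x": -2, "y": 1, "z": 54, "rx": 0, "ry": 0, "rz": 0}, {"x": -2, "y": 1, "z": 54, "rx": 0, "ry": 0, "rz": 0}, {"x": -2, "y": -10, "z": 54, "rx": 0, "ry": 0, "rz": 0}, {"x": -3, "y": -20, "z": 54, "rx": 0, "ry": 0, "rz": 0}, {"x": -5, "y": -30, "z": 54, "rx": 0, "ry": 0, "rz": 0}, {"x": -6, "y": -40, "z": 54, "rx": 0, "ry": 0, "rz": 0}, {"x": -6, "y": -50, "z": 54, "rx": 0, "ry": 0, "rz": 0}, {"x": -2, "y": -60, "z": 54, "rx": 0, "ry": 0, "rz": 0}, {"x": 2, "y": -70, "z": 54, "rx": 0, "ry": 0, "rz": 0}, {"x": 8, "y": -80, "z": 54, "rx": 0, "ry": 0, "rz": 0}, {"x": 15, "y": -88, "z": 54, "rx": 0, "ry": 0, "rz": 0}, {"x": 25, "y": -94, "z": 54, "rx": 0, "ry": 0, "rz": 0}, {"x": 35, "y": -99, "z": 54, "rx": 0, "ry": 0, "rz": 0}, {"x": 42, "y": -103, "z": 54, "rx": 0, "ry": 0, "rz": 0}, {"x": 46, "y": -104, "z": 54, "rx": 0, "ry": 0, "rz": 0}, {"x": 46, "y": -104, "z": 54, "rx": 0, "ry": 0, "rz": 0}])

```text
time: 7.2
tool_pos: [0.6239, -0.1994, 0.1431]
tool_rot: [-3.139, 0.002, 0.003]
contact_force: [-2.2, -0.0, 0.0]
opening: 0.0001
grip_force: 1.3
```

```bash
python3 -c "
from h import *
print(st())
for c in ['top','scene']:
  p=read_camera(c)
  for n in ['valve_pivot','valve_tip']: print(c,n,[(np.round(d['point'],3),round(d['confidence'],2)) for d in mark_of(p,n)[:2]])
cv2.imwrite('pics/scene1.png',p['pixels'])
"
```

```text
{'time': 7.2, 'tool_pos': [0.624, -0.199, 0.143], 'tool_rot': [-3.139, 0.002, 0.003], 'contact_force': [-2.239, -0.04, 0.013], 'torque': [0.15, 0.592, 0.059], 'opening': 0.0, 'grip_force': 1.252, 'qpos': [-0.427, 0.714, 1.316, 0.002, 1.114, 1.139]}
top valve_pivot []
top valve_tip []
scene valve_pivot [(array([ 0.639, -0.263,  0.088]), 0.95), (array([ 0.636, -0.013,  0.155]), 0.75)]
scene valve_tip [(array([ 0.647, -0.173,  0.089]), 0.75)]
```

Request:
arm_command(series=[{"x": 3, "y": 0, "z": 0, "rx": 0, "ry": 0, "rz": 0}, {"x": 6, "y": 0, "z": 0, "rx": 0, "ry": 0, "rz": 0}, {"x": 6, "y": 0, "z": 0, "rx": 0, "ry": 0, "rz": 0}])

```text
time: 7.8
tool_pos: [0.6252, -0.1999, 0.1432]
tool_rot: [-3.138, 0.013, 0.004]
contact_force: [-23.9, 0.3, 11.4]
opening: 0.0005
grip_force: 11.4
```

Request:
arm_command(series=[{"x": -26, "y": 0, "z": 0, "rx": 0, "ry": 0, "rz": 0}, {"x": -26, "y": 0, "z": -50, "rx": 0, "ry": 0, "rz": 0}, {"x": -26, "y": 0, "z": -100, "rx": 0, "ry": 0, "rz": 0}, {"x": -63, "y": -20, "z": -140, "rx": 0, "ry": 0, "rz": 0}, {"x": -63, "y": -70, "z": -140, "rx": 0, "ry": 0, "rz": 0}, {"x": -63, "y": -387, "z": -140, "rx": 0, "ry": 0, "rz": 0}, {"x": -63, "y": -387, "z": -140, "rx": 0, "ry": 0, "rz": 0}, {"x": -63, "y": -387, "z": -140, "rx": 0, "ry": 0, "rz": 0}, {"x": -63, "y": -387, "z": -140, "rx": 0, "ry": 0, "rz": 0}, {"x": -63, "y": -387, "z": -140, "rx": 0, "ry": 0, "rz": 0}, {"x": -63, "y": -387, "z": -140, "rx": 0, "ry": 0, "rz": 0}, {"x": -63, "y": -387, "z": -140, "rx": 0, "ry": 0, "rz": 0}, {"x": -63, "y": -387, "z": -140, "rx": 0, "ry": 0, "rz": 0}, {"x": -63, "y": -387, "z": -140, "rx": 0, "ry": 0, "rz": 0}, {"x": -63, "y": -387, "z": -140, "rx": 0, "ry": 0, "rz": 0}])

```text
time: 9.3
tool_pos: [0.5661, 0.1854, 0.2845]
tool_rot: [-3.14, -0.001, 0.002]
contact_force: [-0.2, 0.3, 0.5]
opening: 0.0007
grip_force: 0.0
```

```bash
python3 -c "
from h import *
for c in ['top','scene']:
  p=read_camera(c)
  for n in ['valve','valve_pivot','valve_tip','toggle_tip','switch']: print(c,n,[(np.round(d['point'],3),round(d['confidence'],2)) for d in mark_of(p,n)[:1]])
print(st())
cv2.imwrite('pics/scene2.png',p['pixels'])
go((568,187,166,0),(645,203,166,0))"
```

```text
top valve [(array([ 0.645, -0.236, -0.   ]), 0.79)]
top valve_pivot [(array([ 0.644, -0.266,  0.083]), 0.72)]
top valve_tip [(array([ 0.644, -0.177,  0.081]), 0.6)]
top toggle_tip [(array([ 0.643, -0.014,  0.152]), 0.67)]
top switch [(array([ 0.646,  0.199, -0.002]), 0.84)]
scene valve [(array([ 0.646, -0.238, -0.001]), 0.89)]
scene valve_pivot [(array([ 0.641, -0.264,  0.09 ]), 0.93)]
scene valve_tip [(array([ 0.643, -0.171,  0.089]), 0.91)]
scene toggle_tip [(array([0.606, 0.196, 0.128]), 0.52)]
scene switch [(array([0.651, 0.206, 0.005]), 0.69)]
{'time': 9.9, 'tool_pos': [0.566, 0.187, 0.284], 'tool_rot': [-3.14, -0.0, 0.003], 'contact_force': [-0.05, 0.174, -0.168], 'torque': [-0.036, 0.109, 0.014], 'opening': 0.0, 'grip_force': 0.0, 'qpos': [0.189, 0.478, 1.333, 0.002, 1.33, 1.757]}
(568, 187, 166, 0) [  2.  -0. 118.] [-0.1 -0.   0.2]
(645, 203, 166, 0) [ 79. -16. 118.] [-0.1 -0.   0.2]
```

View pics/scene2.png

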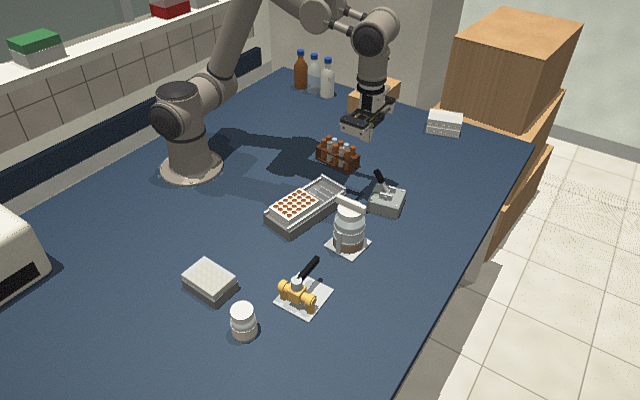

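The valve lever (308,268) now lies across its pipe. The toggle grip (381,178) still leans towards the robot.

Request:
arm_command(series=[{"x": 2, "y": 0, "z": 50, "rx": 0, "ry": 0, "rz": 0}, {"x": 2, "y": 0, "z": 90, "rx": 0, "ry": 0, "rz": 0}, {"x": 2, "y": 0, "z": 118, "rx": 0, "ry": 0, "rz": 0}, {"x": 2, "y": 0, "z": 118, "rx": 0, "ry": 0, "rz": 0}, {"x": 12, "y": -2, "z": 118, "rx": 0, "ry": 0, "rz": 0}, {"x": 22, "y": -4, "z": 118, "rx": 0, "ry": 0, "rz": 0}, {"x": 32, "y": -6, "z": 118, "rx": 0, "ry": 0, "rz": 0}, {"x": 42, "y": -8, "z": 118, "rx": 0, "ry": 0, "rz": 0}, {"x": 52, "y": -10, "z": 118, "rx": 0, "ry": 0, "rz": 0}, {"x": 62, "y": -12, "z": 118, "rx": 0, "ry": 0, "rz": 0}, {"x": 70, "y": -14, "z": 118, "rx": 0, "ry": 0, "rz": 0}, {"x": 76, "y": -16, "z": 118, "rx": 0, "ry": 0, "rz": 0}, {"x": 79, "y": -16, "z": 118, "rx": 0, "ry": 0, "rz": 0}, {"x": 79, "y": -16, "z": 118, "rx": 0, "ry": 0, "rz": 0}, {"x": 79, "y": -16, "z": 118, "rx": 0, "ry": 0, "rz": 0}])

```text
time: 11.4
tool_pos: [0.6445, 0.2031, 0.1663]
tool_rot: [-3.14, 0.0, 0.003]
contact_force: [0.1, 0.3, -0.5]
opening: 0.0006
grip_force: 0.0
```

```bash
python3 -c "
from h import *
p=read_camera('scene')
print([(np.round(d['point'],3),round(d['confidence'],2)) for d in mark_of(p,'toggle_tip')[:2]])
print(st())"
```

```text
[(array([0.691, 0.213, 0.129]), 0.66)]
{'time': 11.5, 'tool_pos': [0.644, 0.203, 0.166], 'tool_rot': [-3.14, 0.0, 0.003], 'contact_force': [0.321, -0.333, -0.234], 'torque': [-0.065, 0.175, -0.021], 'opening': 0.001, 'grip_force': 0.0, 'qpos': [0.191, 0.724, 1.224, 0.002, 1.193, 1.758]}
```

Request:
arm_command(series=[{"x": -50, "y": 10, "z": 0, "rx": 0, "ry": 0, "rz": 0}, {"x": -60, "y": 12, "z": -40, "rx": 0, "ry": 0, "rz": 0}, {"x": -60, "y": 12, "z": -80, "rx": 0, "ry": 0, "rz": 0}, {"x": -60, "y": 12, "z": -125, "rx": 0, "ry": 0, "rz": 0}, {"x": -6, "y": 218, "z": -125, "rx": 0, "ry": 0, "rz": 0}, {"x": -6, "y": 218, "z": -125, "rx": 0, "ry": 0, "rz": 0}, {"x": -6, "y": 218, "z": -125, "rx": 0, "ry": 0, "rz": 0}, {"x": -6, "y": 218, "z": -125, "rx": 0, "ry": 0, "rz": 0}, {"x": -6, "y": 218, "z": -125, "rx": 0, "ry": 0, "rz": 0}, {"x": -6, "y": 218, "z": -125, "rx": 0, "ry": 0, "rz": 0}, {"x": -6, "y": 218, "z": -125, "rx": 0, "ry": 0, "rz": 0}], hand=60)

```text
time: 12.6
tool_pos: [0.639, -0.0142, 0.2909]
tool_rot: [-3.139, 0.0, 0.003]
contact_force: [-0.5, 1.1, 0.6]
opening: 0.0596
grip_force: 0.0
```

```bash
python3 -c "
from h import *
for c in ['wrist','scene']:
  p=read_camera(c); cv2.imwrite('pics/%s3.png'%c,p['pixels'])
  for n in ['cap_axis','wing_near','trap','toggle_tip']: print(c,n,[(np.round(d['point'],3),round(d['confidence'],2)) for d in mark_of(p,n)[:2]])
print(st())
go((638,-14,209,0))"
```

```text
wrist cap_axis [(array([ 0.643, -0.01 ,  0.157]), 0.7)]
wrist wing_near [(array([ 0.592, -0.008,  0.154]), 0.8)]
wrist trap [(array([ 0.64 , -0.012, -0.   ]), 0.72)]
wrist toggle_tip [(array([0.69 , 0.215, 0.126]), 0.97)]
scene cap_axis [(array([ 0.638, -0.016,  0.153]), 0.7)]
scene wing_near [(array([ 0.591, -0.014,  0.154]), 0.94)]
scene trap [(array([ 0.641, -0.012,  0.001]), 0.7)]
scene toggle_tip [(array([0.691, 0.215, 0.13 ]), 0.7), (array([ 0.646, -0.237,  0.   ]), 0.37)]
{'time': 13.1, 'tool_pos': [0.639, -0.015, 0.291], 'tool_rot': [-3.14, -0.0, 0.004], 'contact_force': [0.147, -0.211, 0.43], 'torque': [-0.072, 0.194, -0.018], 'opening': 0.06, 'grip_force': 0.0, 'qpos': [-0.144, 0.558, 1.179, 0.002, 1.404, 1.423]}
(638, -14, 209, 0) [-1. -1. 82.] [-0.1 -0.   0.2]
```

View pics/wrist3.png

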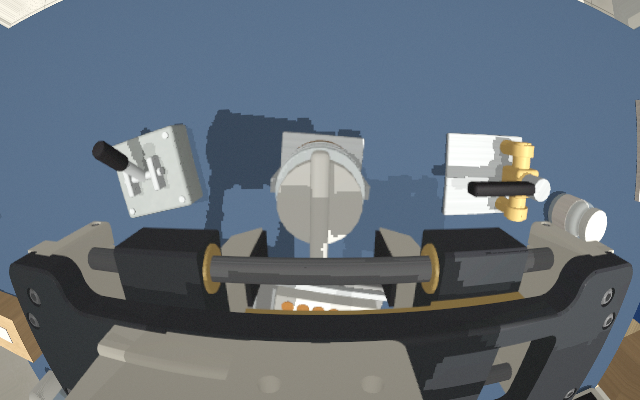

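The wrist view shows the wing bar (column 319, rows 150–255) centred between the fingers, along world x. The toggle (105,155) leans away and the valve lever (500,188) is across the pipe. I'll grasp the bar next.

Request:
arm_command(series=[{"x": -1, "y": 0, "z": 40, "rx": 0, "ry": 0, "rz": 0}, {"x": -1, "y": 0, "z": 70, "rx": 0, "ry": 0, "rz": 0}, {"x": -1, "y": 0, "z": 82, "rx": 0, "ry": 0, "rz": 0}, {"x": -1, "y": 0, "z": 82, "rx": 0, "ry": 0, "rz": 0}], hand=60)

```text
time: 13.5
tool_pos: [0.6381, -0.0149, 0.2082]
tool_rot: [-3.139, 0.001, 0.003]
contact_force: [0.2, -0.1, -0.2]
opening: 0.06
grip_force: 0.0
```

Request:
arm_command(series=[{"x": 0, "y": 0, "z": 0, "rx": 0, "ry": 0, "rz": 0}, {"x": 0, "y": 0, "z": 0, "rx": 0, "ry": 0, "rz": 0}, {"x": 0, "y": 0, "z": 0, "rx": 0, "ry": 0, "rz": 0}, {"x": 0, "y": 0, "z": 0, "rx": 0, "ry": 0, "rz": 0}, {"x": 0, "y": 0, "z": 0, "rx": 0, "ry": 0, "rz": 0}], hand=0, squeeze=40)

```text
time: 14.0
tool_pos: [0.6384, -0.015, 0.2092]
tool_rot: [-3.14, -0.001, 0.003]
contact_force: [0.0, 1.1, -0.6]
opening: 0.0246
grip_force: 0.0
```

Not closed yet; hold longer, then turn.

Request:
arm_command(series=[{"x": 0, "y": 0, "z": 0, "rx": 0, "ry": 0, "rz": 0}, {"x": 0, "y": 0, "z": 0, "rx": 0, "ry": 0, "rz": 0}, {"x": 0, "y": 0, "z": 0, "rx": 0, "ry": 0, "rz": 0}, {"x": 0, "y": 0, "z": 0, "rx": 0, "ry": 0, "rz": 0}, {"x": 0, "y": 0, "z": 0, "rx": 0, "ry": 0, "rz": -5}, {"x": 0, "y": 0, "z": 0, "rx": 0, "ry": 0, "rz": -10}, {"x": 0, "y": 0, "z": 0, "rx": 0, "ry": 0, "rz": -15}, {"x": 0, "y": 0, "z": 0, "rx": 0, "ry": 0, "rz": -20}], hand=0, squeeze=40)

```text
time: 14.8
tool_pos: [0.6384, -0.0133, 0.2091]
tool_rot: [-3.137, -0.002, 0.356]
contact_force: [1.1, 6.1, 0.9]
opening: 0.0138
grip_force: 39.9
```

```bash
python3 -c "
from h import *
print(st())"
```

```text
{'time': 14.8, 'tool_pos': [0.638, -0.013, 0.209], 'tool_rot': [-3.137, -0.002, 0.356], 'contact_force': [1.081, 6.055, 0.933], 'torque': [0.873, 0.144, -0.156], 'opening': 0.014, 'grip_force': 39.929, 'qpos': [-0.143, 0.618, 1.303, 0.005, 1.221, 1.07]}
```

Request:
arm_command(series=[{"x": 0, "y": 0, "z": 0, "rx": 0, "ry": 0, "rz": -6}, {"x": 0, "y": 0, "z": 0, "rx": 0, "ry": 0, "rz": -12}, {"x": 0, "y": 0, "z": 0, "rx": 0, "ry": 0, "rz": -18}, {"x": 0, "y": 0, "z": 0, "rx": 0, "ry": 0, "rz": -24}, {"x": 0, "y": 0, "z": 0, "rx": 0, "ry": 0, "rz": -30}, {"x": 0, "y": 0, "z": 0, "rx": 0, "ry": 0, "rz": -36}, {"x": 0, "y": 0, "z": 0, "rx": 0, "ry": 0, "rz": -42}, {"x": 0, "y": 0, "z": 0, "rx": 0, "ry": 0, "rz": -48}, {"x": 0, "y": 0, "z": 0, "rx": 0, "ry": 0, "rz": -54}, {"x": 0, "y": 0, "z": 0, "rx": 0, "ry": 0, "rz": -60}, {"x": 0, "y": 0, "z": 0, "rx": 0, "ry": 0, "rz": -65}])

```text
time: 15.9
tool_pos: [0.6388, -0.0137, 0.2091]
tool_rot: [3.14, -0.004, 1.491]
contact_force: [2.6, 5.9, -0.1]
opening: 0.0138
grip_force: 39.9
```

```bash
python3 -c "
from h import *
print(st())"
```

```text
{'time': 15.9, 'tool_pos': [0.639, -0.014, 0.209], 'tool_rot': [3.14, -0.004, 1.491], 'contact_force': [2.6, 5.92, -0.084], 'torque': [0.682, -0.286, -0.178], 'opening': 0.014, 'grip_force': 39.927, 'qpos': [-0.143, 0.618, 1.303, 0.004, 1.22, -0.065]}
```

Continue gently towards the stop.

Request:
arm_command(series=[{"x": 0, "y": 0, "z": 0, "rx": 0, "ry": 0, "rz": -3}, {"x": 0, "y": 0, "z": 0, "rx": 0, "ry": 0, "rz": -6}, {"x": 0, "y": 0, "z": 0, "rx": 0, "ry": 0, "rz": -9}, {"x": 0, "y": 0, "z": 0, "rx": 0, "ry": 0, "rz": -9}])

```text
time: 16.3
tool_pos: [0.6389, -0.0137, 0.2091]
tool_rot: [3.139, -0.004, 1.645]
contact_force: [2.6, 5.3, -1.0]
opening: 0.0139
grip_force: 39.9
```

```bash
python3 -c "
from h import *
print(st())"
```

```text
{'time': 16.3, 'tool_pos': [0.639, -0.014, 0.209], 'tool_rot': [3.139, -0.004, 1.645], 'contact_force': [2.597, 5.282, -0.965], 'torque': [0.632, -0.373, 0.004], 'opening': 0.014, 'grip_force': 39.944, 'qpos': [-0.143, 0.618, 1.303, 0.004, 1.22, -0.219]}
```

Request:
arm_command(series=[{"x": 0, "y": 0, "z": 0, "rx": 0, "ry": 0, "rz": -3}, {"x": 0, "y": 0, "z": 0, "rx": 0, "ry": 0, "rz": -6}, {"x": 0, "y": 0, "z": 0, "rx": 0, "ry": 0, "rz": -9}])

```text
time: 16.6
tool_pos: [0.639, -0.0137, 0.2091]
tool_rot: [3.139, -0.003, 1.803]
contact_force: [2.6, 5.0, -1.5]
opening: 0.0136
grip_force: 39.9
```

```bash
python3 -c "
from h import *
print(st())"
```

```text
{'time': 16.6, 'tool_pos': [0.639, -0.014, 0.209], 'tool_rot': [3.139, -0.003, 1.803], 'contact_force': [2.588, 5.016, -1.535], 'torque': [0.624, -0.442, -0.203], 'opening': 0.014, 'grip_force': 39.929, 'qpos': [-0.143, 0.618, 1.302, 0.005, 1.219, -0.377]}
```

Request:
arm_command(series=[{"x": 0, "y": 0, "z": 0, "rx": 0, "ry": 0, "rz": -3}, {"x": 0, "y": 0, "z": 0, "rx": 0, "ry": 0, "rz": -6}, {"x": 0, "y": 0, "z": 0, "rx": 0, "ry": 0, "rz": -6}])

```text
time: 16.9
tool_pos: [0.6391, -0.0138, 0.209]
tool_rot: [3.138, -0.003, 1.905]
contact_force: [4.1, 4.2, -0.9]
opening: 0.0145
grip_force: 41.7
```

```bash
python3 -c "
from h import *
print(st())"
```

```text
{'time': 16.9, 'tool_pos': [0.639, -0.014, 0.209], 'tool_rot': [3.138, -0.003, 1.905], 'contact_force': [4.125, 4.185, -0.943], 'torque': [0.644, -0.451, -0.907], 'opening': 0.014, 'grip_force': 41.688, 'qpos': [-0.143, 0.618, 1.302, 0.005, 1.219, -0.479]}
```

Request:
arm_command(series=[{"x": 0, "y": 0, "z": 0, "rx": 0, "ry": 0, "rz": 0}, {"x": 0, "y": 0, "z": 0, "rx": 0, "ry": 0, "rz": 0}, {"x": 0, "y": 0, "z": 0, "rx": 0, "ry": 0, "rz": 0}, {"x": 0, "y": 0, "z": 0, "rx": 0, "ry": 0, "rz": 0}, {"x": 0, "y": 0, "z": -30, "rx": 0, "ry": 0, "rz": 0}, {"x": 0, "y": 0, "z": -60, "rx": 0, "ry": 0, "rz": 0}, {"x": 0, "y": 0, "z": -90, "rx": 0, "ry": 0, "rz": 0}, {"x": 0, "y": 0, "z": -90, "rx": 0, "ry": 0, "rz": 0}], hand=50)

```text
time: 17.7
tool_pos: [0.6397, -0.0155, 0.304]
tool_rot: [3.133, 0.002, 1.905]
contact_force: [1.5, 0.3, 0.4]
opening: 0.0499
grip_force: 0.0
```

```bash
python3 -c "
from h import *
for c in ['wrist','scene']:
  p=read_camera(c); cv2.imwrite('pics/%s4.png'%c,p['pixels'])
  for n in ['cap_axis','wing_near','trap','toggle_tip','valve_tip','plate','manifold']: print(c,n,[(np.round(d['point'],3),round(d['confidence'],2)) for d in mark_of(p,n)[:2]])
print(st())
go((437,-106,250,80.4),(437,-106,113,80.4))"
```

```text
wrist cap_axis [(array([ 0.639, -0.014,  0.155]), 0.93)]
wrist wing_near [(array([ 0.649, -0.056,  0.156]), 0.89)]
wrist trap []
wrist toggle_tip [(array([ 0.642, -0.237,  0.002]), 0.35)]
wrist valve_tip [(array([ 0.635, -0.178,  0.085]), 0.57)]
wrist plate [(array([ 0.45 , -0.014,  0.04 ]), 0.74), (array([0.651, 0.199, 0.003]), 0.6)]
wrist manifold [(array([0.46 , 0.032, 0.004]), 0.91)]
scene cap_axis [(array([ 0.638, -0.014,  0.156]), 0.93)]
scene wing_near [(array([ 0.65 , -0.058,  0.152]), 0.77)]
scene trap [(array([ 0.641, -0.01 ,  0.001]), 0.96)]
scene toggle_tip [(array([0.693, 0.214, 0.128]), 0.71)]
scene valve_tip [(array([ 0.643, -0.171,  0.087]), 0.56)]
scene plate [(array([ 0.453, -0.016,  0.044]), 0.81), (array([ 0.649, -0.059,  0.154]), 0.73)]
scene manifold [(array([ 0.461,  0.036, -0.001]), 0.91)]
{'time': 18.5, 'tool_pos': [0.638, -0.015, 0.299], 'tool_rot': [3.141, -0.002, 1.905], 'contact_force': [-0.246, -0.039, 0.004], 'torque': [-0.085, 0.068, -0.0], 'opening': 0.05, 'grip_force': 0.0, 'qpos': [-0.144, 0.552, 1.168, 0.002, 1.421, -0.479]}
(437, -106, 250, 80.4) [ -20. -220.   49.] [ 0.  -0.1 28.8]
(437, -106, 113, 80.4) [ -20. -220.  186.] [ 0.  -0.1 28.8]
```

View pics/scene4.png

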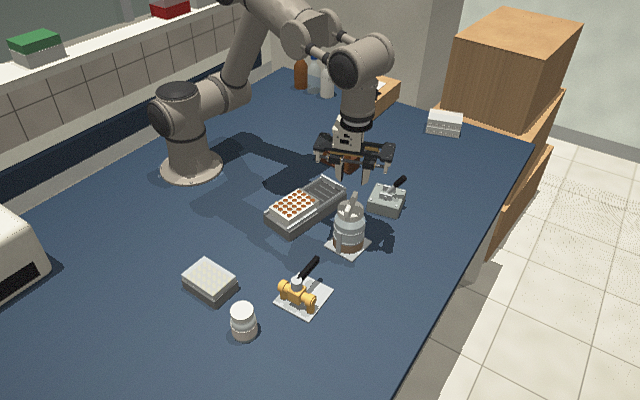

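The scene view shows the cap bar turned (352,200), the toggle (400,182) leaning away and the valve closed. Now for the plate.

Request:
arm_command(series=[{"x": -20, "y": -220, "z": 0, "rx": 0, "ry": 0, "rz": 28.8}, {"x": -20, "y": -220, "z": 0, "rx": 0, "ry": 0, "rz": 28.8}, {"x": -20, "y": -220, "z": 49, "rx": 0, "ry": 0, "rz": 28.8}, {"x": -20, "y": -220, "z": 49, "rx": 0, "ry": 0, "rz": 28.8}, {"x": -20, "y": -220, "z": 49, "rx": 0, "ry": 0, "rz": 28.8}, {"x": -20, "y": -220, "z": 49, "rx": 0, "ry": 0, "rz": 28.8}, {"x": -20, "y": -220, "z": 49, "rx": 0, "ry": 0, "rz": 28.8}, {"x": -20, "y": -220, "z": 90, "rx": 0, "ry": 0, "rz": 28.8}, {"x": -20, "y": -220, "z": 130, "rx": 0, "ry": 0, "rz": 28.8}, {"x": -20, "y": -220, "z": 160, "rx": 0, "ry": 0, "rz": 28.8}, {"x": -20, "y": -220, "z": 184, "rx": 0, "ry": 0, "rz": 28.8}, {"x": -20, "y": -220, "z": 184, "rx": 0, "ry": 0, "rz": 28.8}, {"x": -20, "y": -220, "z": 184, "rx": 0, "ry": 0, "rz": 28.8}], hand=0, squeeze=20)

```text
time: 19.8
tool_pos: [0.4384, -0.1059, 0.1152]
tool_rot: [3.141, -0.002, 1.404]
contact_force: [-0.4, -0.0, -0.7]
opening: 0.0007
grip_force: 0.0
```

```bash
python3 -c "
from h import *
p=read_camera('scene'); cv2.imwrite('pics/scene5.png',p['pixels'][140:300,200:440].repeat(3,0).repeat(3,1))
print(st())
"
```

```text
{'time': 19.85, 'tool_pos': [0.439, -0.106, 0.116], 'tool_rot': [3.139, -0.002, 1.404], 'contact_force': [0.648, -0.26, 0.497], 'torque': [-0.135, 0.117, -0.014], 'opening': 0.0, 'grip_force': 0.0, 'qpos': [-0.409, 0.451, 1.944, 0.003, 0.745, -0.243]}
```

View pics/scene5.png

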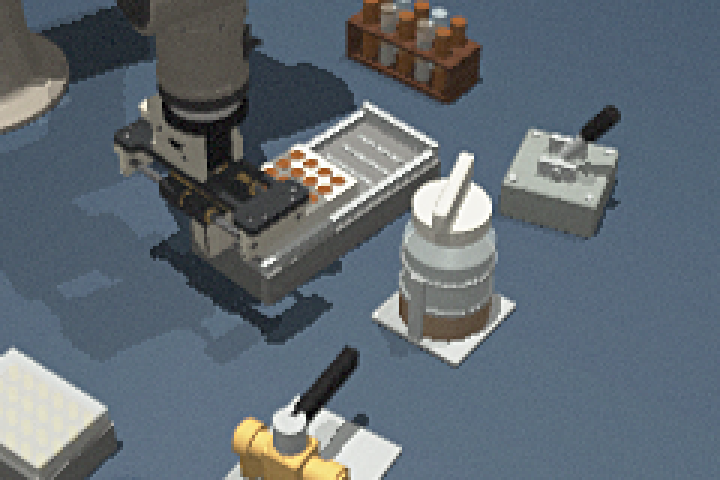

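The fingers stand just behind the plate's -y end (px ~ 225,250 in the crop), between the rails.

Request:
arm_command(series=[{"x": 8, "y": 0, "z": 3, "rx": 0, "ry": 0, "rz": 0}, {"x": 14, "y": 0, "z": 3, "rx": 0, "ry": 0, "rz": 0}, {"x": 20, "y": 0, "z": 3, "rx": 0, "ry": 0, "rz": 0}, {"x": 26, "y": 0, "z": 3, "rx": 0, "ry": 0, "rz": 0}, {"x": 32, "y": 0, "z": 3, "rx": 0, "ry": 0, "rz": 0}, {"x": 38, "y": 0, "z": 3, "rx": 0, "ry": 0, "rz": 0}, {"x": 44, "y": 0, "z": 3, "rx": 0, "ry": 0, "rz": 0}, {"x": 50, "y": 0, "z": 3, "rx": 0, "ry": 0, "rz": 0}, {"x": 56, "y": 0, "z": 3, "rx": 0, "ry": 0, "rz": 0}, {"x": 62, "y": 0, "z": 3, "rx": 0, "ry": 0, "rz": 0}, {"x": 68, "y": 0, "z": 3, "rx": 0, "ry": 0, "rz": 0}, {"x": 74, "y": 0, "z": 3, "rx": 0, "ry": 0, "rz": 0}, {"x": 80, "y": 0, "z": 3, "rx": 0, "ry": 0, "rz": 0}, {"x": 86, "y": 0, "z": 3, "rx": 0, "ry": 0, "rz": 0}, {"x": 92, "y": 0, "z": 3, "rx": 0, "ry": 0, "rz": 0}, {"x": 98, "y": 0, "z": 3, "rx": 0, "ry": 0, "rz": 0}, {"x": 104, "y": 0, "z": 3, "rx": 0, "ry": 0, "rz": 0}, {"x": 108, "y": 0, "z": 3, "rx": 0, "ry": 0, "rz": 0}, {"x": 110, "y": 0, "z": 3, "rx": 0, "ry": 0, "rz": 0}])

```text
time: 21.75
tool_pos: [0.4555, 0.0029, 0.1119]
tool_rot: [-3.141, -0.002, 1.403]
contact_force: [0.3, -0.8, -0.3]
opening: 0.0006
grip_force: 0.4
```

Request:
arm_command(series=[{"x": 2, "y": 0, "z": 0, "rx": 0, "ry": 0, "rz": 0}, {"x": 4, "y": 0, "z": 0, "rx": 0, "ry": 0, "rz": 0}, {"x": 6, "y": 0, "z": 0, "rx": 0, "ry": 0, "rz": 0}])

```text
time: 22.05
tool_pos: [0.4565, 0.0085, 0.1119]
tool_rot: [-3.141, -0.002, 1.403]
contact_force: [0.0, 0.0, -0.8]
opening: 0.0004
grip_force: 0.4
```

```bash
python3 -c "
from h import *
p=read_camera('top'); print(rect(p,'plate',.068))
p=read_camera('scene')
print([(np.round(d['point'],3),round(d['confidence'],2)) for d in mark_of(p,'plate')[:2]])
print(st())
"
```

```text
(array([475., 119.]), array([47., 87.]), 78.1, 0.57)
[(array([0.47 , 0.082, 0.04 ]), 0.78), (array([ 0.642, -0.267,  0.09 ]), 0.26)]
{'time': 22.25, 'tool_pos': [0.457, 0.008, 0.112], 'tool_rot': [3.141, -0.002, 1.403], 'contact_force': [1.059, -1.388, -0.232], 'torque': [-0.107, 0.093, -0.054], 'opening': 0.001, 'grip_force': 0.0, 'qpos': [-0.151, 0.465, 1.932, 0.003, 0.744, 0.015]}
```

Request:
arm_command(series=[{"x": 2, "y": 0, "z": 0, "rx": 0, "ry": 0, "rz": 0}, {"x": 4, "y": 0, "z": 0, "rx": 0, "ry": 0, "rz": 0}, {"x": 6, "y": 0, "z": 0, "rx": 0, "ry": 0, "rz": 0}])

```text
time: 22.55
tool_pos: [0.457, 0.0118, 0.112]
tool_rot: [-3.141, 0.003, 1.405]
contact_force: [-7.5, -31.0, 4.0]
opening: 0.0006
grip_force: 15.8
```

The force jumped to 31 N at the expected place, so the plate is against the stop. Back off and check.

Request:
arm_command(series=[{"x": -4, "y": 0, "z": 0, "rx": 0, "ry": 0, "rz": 0}, {"x": -15, "y": 0, "z": 0, "rx": 0, "ry": 0, "rz": 0}, {"x": -30, "y": 0, "z": 0, "rx": 0, "ry": 0, "rz": 0}, {"x": -40, "y": 0, "z": -50, "rx": 0, "ry": 0, "rz": 0}, {"x": -80, "y": 0, "z": -100, "rx": 0, "ry": 0, "rz": 0}, {"x": -150, "y": 0, "z": -150, "rx": 0, "ry": 0, "rz": 0}, {"x": -200, "y": 0, "z": -180, "rx": 0, "ry": 0, "rz": 0}, {"x": -200, "y": 0, "z": -180, "rx": 0, "ry": 0, "rz": 0}, {"x": -200, "y": 0, "z": -180, "rx": 0, "ry": 0, "rz": 0}, {"x": -200, "y": 0, "z": -180, "rx": 0, "ry": 0, "rz": 0}])

```text
time: 23.55
tool_pos: [0.4239, -0.1844, 0.2921]
tool_rot: [3.14, -0.002, 1.4]
contact_force: [0.3, 0.2, -0.0]
opening: 0.0004
grip_force: 0.0
```

```bash
python3 -c "
from h import *
for c in ['top','scene']:
  p=read_camera(c)
  if c=='top': print(rect(p,'plate',.068),rect(p,'manifold',.045))
  for n in ['plate','manifold','toggle_tip','valve_tip','wing_near','cap_axis']: print(c,n,[(np.round(d['point'],3),round(d['confidence'],2)) for d in mark_of(p,n)[:1]])
  cv2.imwrite('pics/%s6.png'%c,p['pixels'][140:300,200:440].repeat(3,0).repeat(3,1))
print(st())
"
```

```text
(array([469.,  82.]), array([130.,  84.]), 79.7, 0.65) (array([451.,  31.]), array([251., 136.]), 80.0, 0.61)
top plate [(array([0.466, 0.086, 0.042]), 0.84)]
top manifold [(array([ 0.462,  0.034, -0.003]), 0.68)]
top toggle_tip [(array([0.692, 0.211, 0.129]), 0.6)]
top valve_tip [(array([ 0.643, -0.178,  0.085]), 0.79)]
top wing_near [(array([ 0.654, -0.055,  0.154]), 0.61)]
top cap_axis [(array([ 0.641, -0.016,  0.153]), 0.66)]
scene plate [(array([0.467, 0.084, 0.042]), 0.74)]
scene manifold []
scene toggle_tip [(array([0.693, 0.213, 0.127]), 0.6)]
scene valve_tip [(array([ 0.643, -0.17 ,  0.089]), 0.82)]
scene wing_near [(array([ 0.649, -0.059,  0.151]), 0.66)]
scene cap_axis [(array([ 0.637, -0.016,  0.152]), 0.61)]
{'time': 24.35, 'tool_pos': [0.424, -0.183, 0.292], 'tool_rot': [-3.141, -0.002, 1.403], 'contact_force': [1.079, -0.701, -0.55], 'torque': [-0.091, 0.091, -0.013], 'opening': 0.001, 'grip_force': 0.0, 'qpos': [-0.575, 0.227, 1.688, 0.002, 1.227, -0.408]}
```

View pics/scene6.png

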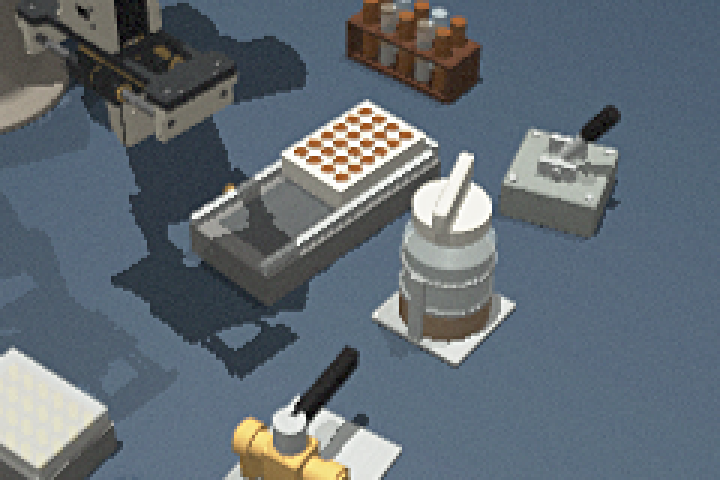

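View pics/top6.png

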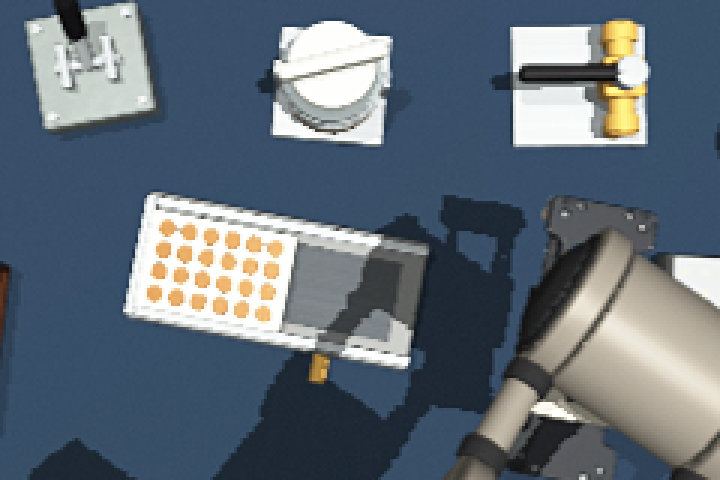

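Both crops show the plate home against the end stop (top px 215,265), the valve lever square to its pipe, the toggle off, the cap bar at its stop, and the arm clear of everything.

```bash
python3 -c "
from cell import *
print(hand_in())"
```

```text
the job is handed in; nothing more can be done
None
```

I shut the station down in the order asked — valve closed, pump toggle off, vent cap unscrewed to its stop, plate slid home against the end stop — and handed the job in at about 24 s of the 67 s allowed. I never touched the tube rack, tip box or reagent jar; the hand-in returned no verdict.

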